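# Pin and clip the finger rest

### The job

Lock the purple finger rest to its bracket: slide its loose steel pin fully home, then take the spring clip out of the bamboo rack and push its straight leg down through the cross hole in the pin's end until the bow snaps over the side of the pin, leaving the clip fully seated there by itself. Go gently, never forcing the pin or the clip, and leave the dish, the cuticle pusher and the bottle standing on the tray where they are.

Things in the scene. Friction and masses are not known exactly. Their poses are not given: they have to be found in the camera images.
- cheek (a point): Point on the pin's axis at the outer face of the bracket's +y cheek (y along the pin, +y the way home, z up; fixed, 58 mm above the sill). With the pin home a square bar, 14 x 14 mm, its flat top level 7 mm above this point, stands out here in +y; a cross hole, 5.5 mm wide with 0.6 mm rounded lips, runs through it from top to bottom, straight down on the axis (x = 0).
- cheek_top (a point): Middle of the top edge of that face, 10 mm above cheek, same axes. How far out the hole lies is not measured: pins differ, its centre is anywhere from 11 to 31 mm past this face in +y, and the bar ends 9 mm beyond it. Feel for it with the leg along the bar's top, or look. Until the pin is home the bar stands out less, or not at all.
- rest_base (a point): Underside centre of the bracket of the purple finger rest, on the tray floor; axes as cheek. The pin's axis is 52 mm above it. Two steel cheeks, 36 mm wide in x, stand 20 to 28 mm to either side in y and are 62 mm high; the purple pad on top is 100 (x) x 36 (y) mm, its top 85 mm high. Bracket fixed to the tray.
- pin_head (a point): Centre of the outer face of the pin's round head (28 mm across, 8 mm thick), on the pin's axis at its -y end, axes as cheek. Push here towards +y. The steel pin slides with about 4 N of drag (plus 8 N per m/s) and stays where it is left; dragging on the bar towards -y can pull it out again.
- pin (a joint): How far the pin has been slid, m: starts between 0 and 0.012; 0.030 is fully home, at a hard stop. The pin, the bracket and the clip must never be pressed with more than 25 N.
- clip_grip (a point): Centre of the spring clip's black grip, a block 32 (x) x 14 (y) x 34 (z) mm, 31 g. The clip starts upright in a slot in the bamboo rack's end block (50 x 36 mm, top 58 mm above the sill), the grip resting on the block, and lifts straight out. The rack's nearest bottle is 52 mm away on the -y side; bottle tops are 86 mm above the sill.
- clip_tip (a point): Lower end (cut off square) of the clip's straight steel leg, 4 mm thick and round, which runs down 38 mm from the middle of the grip's underside; this is 55 mm below clip_grip along the clip's z, same axes. The leg enters the hole 10 mm ahead of the bow.
- bow_tip (a point): Lower end of the sprung bow, the bent wire beside the leg on the clip's +x side, 28 mm below the grip. It curves in to 4.8 mm from the leg's axis at 18.5 mm below the grip, then flares out. The leg being in the hole, it runs over a side of the square bar (either side, clip x along +x or -x of cheek) and snaps in below, taking 6 to 14 N; the grip's underside then meets the bar's top.
- bow (a joint): How far the bow is sprung outwards, rad: 0 relaxed, about 0.12 while it slides on the side of the bar.
- dish_mid (a point): Centre of a white ceramic dish, 68 mm across, 22 mm high. Bystander.
- pusher: Stainless cuticle pusher lying flat, 130 mm long along its x, 8 mm thick; origin in the middle of its underside. Bystander.
- bottle: Closed polish bottle standing alone on the tray, 29 mm across, 74 mm high; origin at the centre of its underside. Bystander.

How it is judged (in metres and radians):
On the way, in this order (a step that is already met when the one before it is completed fails the run):
1. the pin is slid fully home (value of joint pin above 0.0285 m), for 0.1 s.
2. the leg is through the cross hole and the bow has snapped over (z of clip_tip in the frame of cheek between -0.034 and -0.0285 m and x of clip_tip in the frame of cheek between -0.005 and 0.005 m and y of clip_tip in the frame of cheek between 0.007 and 0.035 m and value of joint bow below 0.05 rad), for 0.1 s.
At the end, for the whole second after the job is handed in: pin home within 2 mm; clip let go, at rest, upright within 0.2 rad, its leg through the hole: end 28.5 to 34 mm below the pin's axis, within 5 mm of it sideways, 7 to 35 mm past the cheek; bow square across the pin within 0.5 rad and snapped in below it (sprung under 0.05 rad) (all of step 2 and value of joint pin above 0.028 m and angle between the x axis of clip_tip and the x axis of cheek, either way round below 0.5 rad and angle between clip_tip's own z axis and vertical below 0.2 rad and linear speed of clip below 0.02 m/s); the robot touches nothing.
It fails at once if the pin or the bracket is pushed by the robot with more than 30 N (contact force between the fingers and rest above 30 N).
It fails at once if the clip is pressed on the pin with more than 30 N (contact force between clip and rest above 30 N).
It fails at once if the dish is moved more than 15 mm (distance of dish_mid from where it was at the start of the episode above 0.015 m).
It fails at once if the cuticle pusher is moved more than 15 mm (distance of pusher from where it was at the start of the episode above 0.015 m).
It fails at once if the bottle on the tray is moved more than 15 mm (distance of bottle from where it was at the start of the episode above 0.015 m).
It also fails if it takes over 69 s, if anything falls off the work surface, if the arm or the gripper's body presses on something with over 40 N, if the wrist force passes 120 N, or if a joint passes its speed limit or range.

### The arm

A 6-joint arm with a two-finger parallel gripper is mounted at the origin on the work surface. World frame = base frame: x ahead of the robot, y to its left, z up, the work surface at z = 0. Lengths are in mm, angles in rad, forces in N, time in s.
With the tool pointing down it reaches from about 250 to 775 mm from the base axis. Payload 4 kg.
Tool frame: the origin (TCP) lies on the centre line of the jaws, within the pads' length; the fingertips stand 8 mm ahead of it and the grasp point (between the pads) lies 11 mm behind it; z points along the fingers, y is the line along which they close (so a half turn about z gives the same grasp; the last joint's range is limited). The gripper opens to 85 mm and grips with 20 to 120 N. Pads are 22 mm wide; open, the fingers measure 114 mm over their backs; the gripper's body (76 mm by 85 mm) begins 54 mm behind the grasp point. The pads swing forward as they close: fully open they stand 13 mm farther back than shut.
Start: joints at [-1.236, 0.087, 1.371, -0, 1.684, -0.103], TCP at [233.17, -498.145, 239.341] pointing down, gripper open.
Joint ranges: [-3.1, 3.1], [-0.76, 2.03], [0.27, 2.55], [-1.08, 4.22], [0.17, 2.65], [-2.57, 2.57]. Speed limits (rad/s): [2.79, 2.79, 3.14, 3.14, 3.14, 3.14].

### API

Orientations are given as a unit quaternion [w, x, y, z].
In Python, from plant import observe, get_image, finish_job gives the robot as it stands.
- The arm moves only by the shell command python3 -m pendant 'ROWS'. ROWS is JSON, a list of rows, each a list of 5 numbers: the shift along the world's x, y, z in cm, then the turn about the world's z in units of 6 degrees (1.0 is 6 degrees), then the opening in per cent of the stroke, from 0 (shut) to 100 (fully open). A call has 1 to 10 rows; each row shifts and turns the commanded pose from where the row before left it; what a row does not reach is not made up. A row lasts 1/12 s, in which the tool goes at most 41.7 mm and 7.16 degrees, less where a joint would pass 70% of its speed; a pose out of reach is approached as far as the arm can. A call with a gripper value outside its range is refused whole. The fingers move at their own pace and stop on an object; the grip force is fixed at half the most. Time passes only in rows, so rows that do not move let the fingers close. It gives the time, the measured TCP pose, the force, the opening and the grip force at its end, in the units of the state.
- observe(): the state, without advancing time (a new reading comes with each control period).
- get_image(name): name is "scene" or "top" or "wrist"; returns a dict with "color" (400x640x3 uint8, blue, green, red), "z_map" (400x640 float32, mm along the optical axis (not along the pixel's ray), 0 where there is no reading), "fx", "fy", "cx", "cy" (pixels), "camera_from_world" (4x4, takes a point from world to camera coordinates). Camera axes: x right, y up, looking along -z (the intrinsics and any distortion apply to the point x, -y, -z); pixel columns grow to the right and rows downward; lengths in mm; the calibration is good to about 2 mm. A picture is of the moment at which its call begins.
- finish_job(): hands the job in; it is judged then, once.
The state is a dict: "t": time; "joints": joint angles; "joint_vel": joint speeds; "joint_efforts": joint torques, N m; "eef_pos": TCP position; "orientation": TCP orientation; "contact_force": force on the tool from outside, world axes, zero at the start; "wrist_torque": the same for the moment, N m; "gripper_width": finger opening in mm; "finger_force": force on a finger pad.
Only numpy, scipy, OpenCV 4.12 (cv2) and the standard library are available. Lean on these libraries where they do the work, as an engineer would, in place of code of your own. Each camera call takes 0.05 s, during which the arm holds its last target. There are 200 camera calls.

## Working session

There is one attempt and no reset: what is moved stays moved. The work goes in short steps, Python scripts to look and compute and a shell command to move; the robot and the scene stay as the last step left them, time stands still between calls to the robot, and variables do not carry over. Pictures are saved under pics/ and viewed, at most 10 in all, crops included, and the job is handed in when it is done.

```bash
mkdir -p pics; cat > h.py <<'E'
import numpy as np, cv2, json
from plant import observe, get_image, finish_job
def grab(n):
    d=get_image(n); np.savez('last_'+n,**{k:np.array(v) for k,v in d.items()}); return d
def load(n): return dict(np.load('last_'+n+'.npz'))
def pts(d):
    """world xyz per pixel from z_map"""
    h,w=d['z_map'].shape; u,v=np.meshgrid(np.arange(w),np.arange(h)); z=d['z_map']
    c=np.stack([(u-d['cx'])/d['fx']*z,-(v-d['cy'])/d['fy']*z,-z,np.ones_like(z)],-1)
    return (c@np.linalg.inv(d['camera_from_world']).T)[...,:3]
def ray(d,u,v,zp):
    T=np.linalg.inv(d['camera_from_world']); o=T[:3,3]
    r=T[:3,:3]@np.array([(u-d['cx'])/d['fx'],-(v-d['cy'])/d['fy'],-1])
    return o+r*(zp-o[2])/r[2]
def proj(d,p):
    c=d['camera_from_world']@np.append(p,1); return d['cx']+d['fx']*c[0]/-c[2], d['cy']-d['fy']*c[1]/-c[2]
E
python3 - <<'E'
from h import *
a=grab('scene');b=grab('top')
cv2.imwrite('pics/s1.png',a['color']);cv2.imwrite('pics/t1.png',b['color'])
for d in(a,b):print(d.keys(),d['fx'],d['cx'],d['cy'],np.linalg.inv(d['camera_from_world']).round(2).tolist())
print(observe())
E
```

```text
dict_keys(['color', 'z_map', 'fx', 'fy', 'cx', 'cy', 'camera_from_world']) 426.44537939521786 319.7885432467892 196.5230922641234 [[-0.83, -0.35, 0.42, 934.17], [0.55, -0.53, 0.65, 508.12], [-0.0, 0.77, 0.63, 606.27], [0.0, 0.0, 0.0, 1.0]]
dict_keys(['color', 'z_map', 'fx', 'fy', 'cx', 'cy', 'camera_from_world']) 363.0120302534484 316.697369157131 198.26398655637698 [[-0.02, 0.99, -0.15, 437.68], [-1.0, -0.02, 0.01, 2.71], [0.01, 0.15, 0.99, 793.23], [0.0, 0.0, 0.0, 1.0]]
{'t': 0.1, 'joints': array([-1.23612964e+00,  8.79255010e-02,  1.37207961e+00,  1.08061093e-05,
        1.68361924e+00, -1.03071210e-01]), 'joint_vel': array([-0.00106261, -0.00042727, -0.00383737, -0.00017704,  0.00037086,
       -0.00110909]), 'joint_efforts': array([ 2.77003172e-03, -3.53015935e+01, -3.14218354e+01, -5.84272266e-05,
        7.92293111e-03,  2.03175188e-05]), 'eef_pos': array([ 233.01380368, -497.73355293,  238.24382105]), 'orientation': array([-1.00966448e-03,  9.76143019e-01,  2.17126170e-01, -1.12036745e-04]), 'contact_force': array([ 0.43160454,  0.18142726, -1.30438353]), 'wrist_torque': array([ 0.00834152,  0.0134131 , -0.04580465]), 'finger_force': 0.0, 'gripper_width': 85.0609035318536}
```

View pics/s1.png

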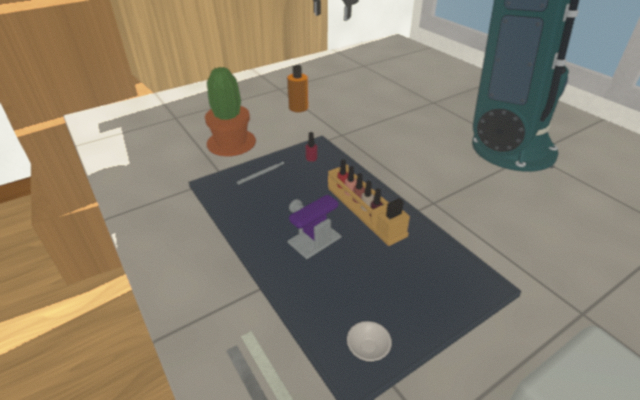

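View pics/t1.png

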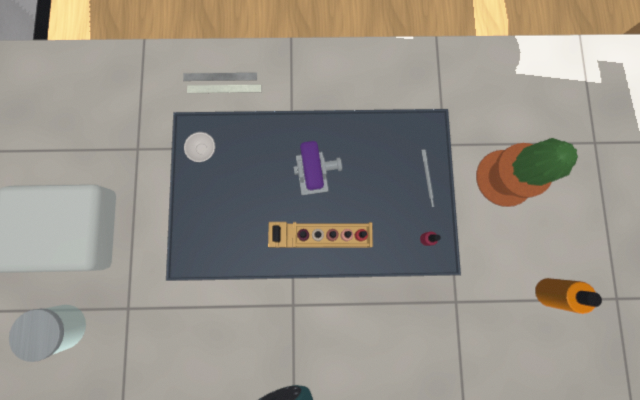

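The scene view shows the rest at about (315,220) and the rack with the black clip at (396,208). In the top view the rest is at (312,168), the pin head at (338,164) on the -y side, and the clip grip at (277,233). The dish, pusher and bottle are clear of all of these.

```bash
python3 - <<'E'
from h import *
b=load('top');P=pts(b);a=load('scene');Q=pts(a)
print('tray z',np.median(P[250:270,200:260,2]),'sill',np.median(P[300:330,150:250,2]))
def rect(m,zp,name,d=b):
    c=max(cv2.findContours(m.astype(np.uint8),cv2.RETR_EXTERNAL,cv2.CHAIN_APPROX_NONE)[0],key=cv2.contourArea)
    w=np.array([ray(d,u,v,zp)[:2] for u,v in c[:,0]],np.float32)
    r=cv2.minAreaRect(w); print(name,np.round(cv2.boxPoints(r),1).tolist(),r,len(c))
hsv=cv2.cvtColor(b['color'],cv2.COLOR_BGR2HSV)
R=np.zeros(P.shape[:2],bool);R[130:205,280:350]=1
pur=R&(hsv[...,0]>125)&(hsv[...,0]<160)&(hsv[...,1]>90)
print('purple z',np.percentile(P[pur][:,2],[10,50,90]))
top=pur&(P[...,2]>np.percentile(P[pur][:,2],50)-6)
rect(top,np.median(P[top][:,2]),'pad')
K=np.zeros_like(R);K[222:248,265:288]=1
blk=K&(b['color'].max(2)<60); print('blk z',np.percentile(P[blk][:,2],[10,50,90]),blk.sum())
rect(blk,np.percentile(P[blk][:,2],60),'grip')
K[:]=0;K[215:255,262:380]=1
rk=K&(hsv[...,0]>8)&(hsv[...,0]<28)&(hsv[...,1]>90); rect(rk,50,'rack')
# head & bar: tall non purple points
for n,(u0,u1,v0,v1) in {'head':(327,346,152,178),'bar':(285,306,155,185)}.items():
    p=P[v0:v1,u0:u1]; 
    print(n);print(np.round(p[...,2]).astype(int)[::2,::1])
for w,s in((b,'top'),(a,'scene')):
    u0,v0,W,H=(260,125,100,130) if s=='top' else (270,165,150,110)
    cv2.imwrite(f'pics/c_{s}.png',cv2.resize(w['color'][v0:v0+H,u0:u0+W],None,fx=4.5,fy=4.5,interpolation=cv2.INTER_CUBIC))
E
```

```text
tray z 6.714581725409914 sill 0.8367972230603868
purple z [88.19272695 90.67091797 92.65069216]
pad [[563.0999755859375, 13.600000381469727], [567.5, -20.399999618530273], [664.0, -8.0], [659.5999755859375, 26.0]] ((613.5471801757812, 2.769369125366211), (97.34412384033203, 34.30707931518555), 7.324191093444824) 116
blk z [86.13317173 92.21678901 93.47907894] 103
grip [[464.0, 67.0999984741211], [492.8999938964844, 67.0999984741211], [492.8999938964844, 78.5999984741211], [464.0, 78.69999694824219]] ((478.4354248046875, 72.8961181640625), (11.54936408996582, 28.862274169921875), 89.91069793701172) 37
rack [[452.20001220703125, -118.0], [501.0, -118.9000015258789], [504.70001220703125, 93.0], [455.8999938964844, 93.9000015258789]] ((478.4457092285156, -12.493873596191406), (211.94943237304688, 48.78525924682617), 89.0176773071289) 252
head
[[  8   5   4   9   7   9   6   5   4   6   5   5   5   7   7   6   7   5
    6]
 [  8   8   6   7   9   5   5   5   7   8   8   7   4   6   7   6   7   6
    8]
 [  5   8   5   9   7   5   6   5   3   6   5   5   6   4   6   6   6   6
    9]
 [  7 
[... 1444 characters left out ...]
6   7   7   6   6   6   6  64  65  66  56  66  70  69  68  63
   84  89  91]
 [  5   4   5   6   8   5   6   5   4  64  64  65  64  66  69  70  68  64
   64  88  90]
 [  6   6   8   8   6   7   3   7   6  66  67  63  61  61  69  67  69  68
   55  89  88]
 [  8   9   6   7   7   7   6   5   7   9   6   7   6  13  69  69  67  70
   12  85 793]
 [  6   9   8   8   7   7   7   5   7   8   6   5   6 793  14  70  67  65
   15  49  87]
 [  7   8   6   8   7   4   7   5   7   6   6   6   8   7  14  47  50  47
   43  13  85]
 [  5   6   2   8   7   6   7   9   6   7   6   7   7   4  10  30  30  27
   23  13  87]
 [  6   9   7   6   5   4   7   5   6   4   8   7   4   6   8  12  13  10
   12  12  84]]
```

View pics/c_top.png

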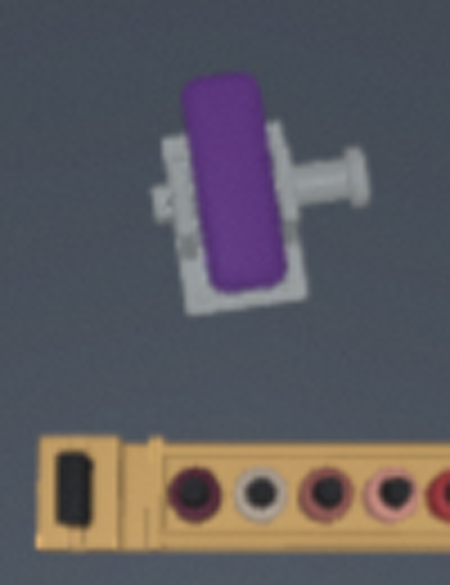

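The top crop shows the pin head at crop (358,178), the bar stub at (160,203) and the bracket turned about 7°. The black grip is at (75,490) in the end block. No hole is visible yet. Next I compute positions in the rest's own axes.

```bash
python3 - <<'E'
from h import *
b=load('top');a=load('scene')
th=np.radians(7.3);ex=np.array([np.cos(th),np.sin(th)]);ey=np.array([-np.sin(th),np.cos(th)]);c=np.array([613.5,2.8])
for n,d in(('top',b),('scene',a)):
    P=pts(d);hsv=cv2.cvtColor(d['color'],cv2.COLOR_BGR2HSV)
    L=np.stack([(P[...,:2]-c)@ex,(P[...,:2]-c)@ey,P[...,2]],-1)
    near=(abs(L[...,0])<60)&(abs(L[...,1])<90)&(L[...,2]>45)&(L[...,2]<100)
    pur=near&(hsv[...,0]>125)&(hsv[...,0]<160)&(hsv[...,1]>90)
    pt=pur&(L[...,2]>86)
    print(n,'pad',np.percentile(L[pt],[2,50,98],axis=0).round(1).tolist())
    g=near&~pur
    h=g&(L[...,1]<-32);print('head/shaft',h.sum(),np.percentile(L[h],[2,50,98],axis=0).round(1).tolist())
    for y0 in range(-75,-28,4):
        s=h&(L[...,1]>=y0)&(L[...,1]<y0+4)
        if s.sum()>2:print(y0,s.sum(),L[s][:,0].min().round(1),L[s][:,0].max().round(1),L[s][:,2].max().round(1))
    s=g&(L[...,1]>18)
    print('bar side',np.percentile(L[s],[2,50,98],axis=0).round(1).tolist())
    for y0 in range(16,60,4):
        q=s&(L[...,1]>=y0)&(L[...,1]<y0+4)
        if q.sum()>1:print(y0,q.sum(),L[q][:,0].min().round(1),L[q][:,0].max().round(1),np.median(L[q][:,2]).round(1))
    blk=(abs(P[...,0]-478)<30)&(abs(P[...,1]-73)<25)&(P[...,2]>62)&(d['color'].max(2)<75)
    print('grip',blk.sum(),np.percentile(P[blk],[3,50,97],axis=0).round(1).tolist())
    wp=lambda x,y:(c+x*ex+y*ey).round(1)
print('head axis pt',wp(0,-60))
E
```

```text
top pad [[-45.5, -16.2, 86.9], [-0.3, -0.1, 90.7], [46.1, 15.7, 93.5]]
head/shaft 148 [[-11.7, -60.3, 58.4], [-1.1, -48.6, 66.8], [12.1, -33.1, 73.3]]
-63 12 -11.8 12.0 72.0
-59 26 -11.8 13.3 74.4
-55 25 -11.7 14.2 74.2
-51 19 -8.3 10.4 69.2
-47 17 -8.1 8.7 69.1
-43 18 -7.5 9.8 69.9
-39 19 -7.7 9.8 70.2
-35 12 -8.6 6.9 68.9
bar side [[-16.9, 18.5, 48.4], [-1.8, 25.4, 66.6], [16.9, 36.4, 69.9]]
16 9 -6.2 14.4 63.6
20 37 -17.4 17.2 67.5
24 35 -17.2 18.2 67.9
28 14 -6.0 7.8 64.6
32 16 -6.6 6.7 64.7
36 4 -6.1 1.2 64.5
grip 107 [[465.9, 67.7, 83.5], [479.3, 72.9, 92.2], [492.8, 78.7, 93.9]]
scene pad [[-40.6, -14.4, 86.4], [6.8, 2.4, 90.6], [50.6, 15.3, 92.8]]
head/shaft 129 [[-7.5, -62.0, 52.9], [7.8, -54.2, 66.2], [16.2, -39.9, 72.7]]
-63 19 -3.0 16.7 72.8
-59 39 -9.7 16.7 73.3
-55 31 -6.5 16.4 73.3
-51 13 -3.1 12.3 68.6
-47 16 -5.2 13.6 69.0
-43 10 -2.9 9.6 68.5
bar side [[-12.8, 19.5, 46.3], [8.2, 25.9, 63.2], [21.1, 35.6, 69.1]]
16 11 -10.9 20.1 66.5
20 40 -12.0 21.7 67.2
24 94 -14.9 21.8 61.2
28 19 -4.8 10.8 64.9
32 45 -4.4 9.8 59.6
36 2 -0.3 7.6 63.5
grip 234 [[467.7, 69.0, 65.0], [484.5, 79.2, 83.6], [497.4, 81.5, 92.6]]
head axis pt [621.1 -56.7]
```

View pics/c_scene.png

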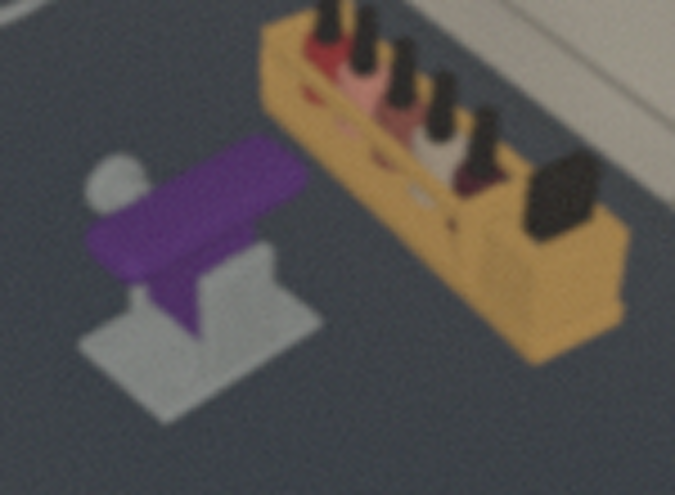

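```bash
python3 -m pendant '[[2.7,2.9,0,1,0],[2.7,2.9,0,1,0],[2.7,2.9,0,1,0],[2.7,2.9,0,1,0],[2.7,2.9,0,1,0],[2.7,2.9,0,1,0],[2.7,2.9,0,1,0],[2.7,2.9,0,1,0],[2.7,2.9,0,1,0],[2.7,2.9,0,1,0]]'
python3 -m pendant '[[2.7,2.6,-1,1,0],[2.7,2.6,-1,1,0],[2.7,2.4,-1,0,0],[2.7,2.4,-1,0,0],[1.4,2.3,-1,0,0],[0,0,-1,0,0],[0,0,-1,0,0],[0,0,0,0,0],[0,0,0,0,0]]'
python3 - <<'E'
from h import *
from scipy.spatial.transform import Rotation as R
o=observe();q=o['orientation'];print(o['t'],o['eef_pos'],R.from_quat(np.roll(q,-1)).as_matrix().round(3),o['contact_force'])
w=grab('wrist');cv2.imwrite('pics/w1.png',w['color']);print(np.linalg.inv(w['camera_from_world']).round(2).tolist(),w['fx'])
E
```

```text
t: 0.93
eef_pos: [504.0, -206.3, 238.8]
orientation: [-0.0, 0.735, 0.678, -0.0]
contact_force: [-0.1, -1.0, -0.4]
gripper_width: -0.0
finger_force: 0.0
t: 1.68
eef_pos: [624.0, -86.0, 168.2]
orientation: [-0.001, 0.663, 0.749, -0.001]
contact_force: [-0.8, 0.7, -0.4]
gripper_width: -0.1
finger_force: 0.0
1.6833 [624.04142464 -86.03566502 168.22472246] [[-0.122  0.993 -0.003]
 [ 0.993  0.122  0.   ]
 [ 0.    -0.002 -1.   ]] [-0.84468588  0.67283071 -0.37954334]
[[0.99, -0.12, -0.03, 614.77], [0.12, 0.95, 0.29, -13.84], [-0.0, -0.29, 0.96, 302.93], [0.0, 0.0, 0.0, 1.0]] 308.8002356869116
```

View pics/w1.png

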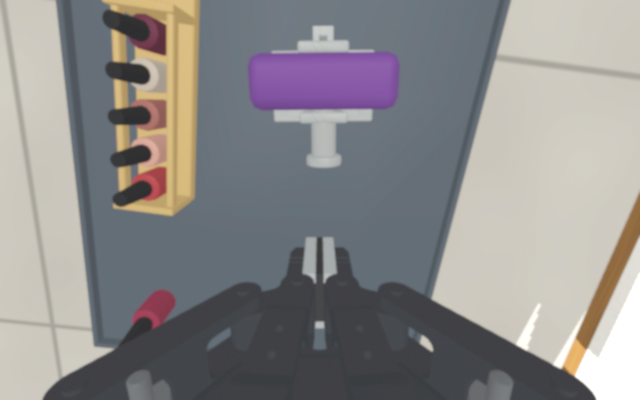

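The wrist view shows the pin head at (323,160), the closed fingers at (319,240) in line with it, and the bar end at (323,32). There is a hole-like dark spot near (323,36).

```bash
python3 - <<'E'
from h import *
w=load('wrist')
hsv=cv2.cvtColor(w['color'],cv2.COLOR_BGR2HSV)
pur=((hsv[...,0]>125)&(hsv[...,0]<160)&(hsv[...,1]>90)).astype(np.uint8)
c=max(cv2.findContours(pur,cv2.RETR_EXTERNAL,cv2.CHAIN_APPROX_NONE)[0],key=cv2.contourArea)[:,0]
q=np.array([ray(w,u,v,88)[:2] for u,v in c],np.float32);r=cv2.minAreaRect(q);print(r)
P=pts(w);g=w['color'].min(2).astype(int)
print('grey rows');
for v in range(22,60,2):print(v,g[v,308:340].tolist())
for v in (130,140,155,160,165):
    print(v,[ (u,) for u in np.where((w['color'][v,290:360].min(1)>110))[0][[0,-1]]+290])
for p in [(323,162),(323,167),(323,28),(323,36)]:print(p,P[p[1],p[0]].round(1),ray(w,*p,65).round(1),ray(w,*p,58).round(1))
cv2.imwrite('pics/w1c.png',cv2.resize(w['color'][15:180,240:410],None,fx=3.4,fy=3.4,interpolation=cv2.INTER_CUBIC))
E
```

```text
((615.4717407226562, -0.8054885864257812), (97.15592193603516, 34.382938385009766), 7.514912128448486)
grey rows
22 [114, 114, 113, 114, 113, 113, 113, 113, 113, 113, 113, 113, 114, 114, 114, 113, 114, 114, 113, 114, 113, 113, 113, 113, 113, 112, 111, 112, 111, 111, 110, 110]
24 [113, 113, 112, 114, 116, 119, 121, 122, 121, 121, 121, 121, 122, 122, 122, 122, 123, 123, 123, 123, 124, 125, 125, 124, 121, 117, 113, 111, 111, 111, 111, 111]
26 [113, 113, 115, 122, 142, 164, 177, 181, 181, 180, 179, 179, 179, 180, 182, 182, 182, 182, 181, 181, 182, 181, 181, 179, 170, 150, 126, 112, 110, 111, 111, 110]
28 [114, 113, 114, 127, 154, 182, 196, 200, 201, 200, 199, 198, 198, 199, 200, 201, 201, 201, 200, 200, 200, 199, 199, 197, 186, 163, 131, 114, 111, 111, 110, 111]
30 [114, 113, 115, 126, 153, 181, 196, 201, 201, 201, 199, 199, 199, 200, 201, 202, 202, 201, 200, 200, 200, 200, 199, 197, 186, 163, 131, 114, 112, 111, 110, 111]
32 [114, 114, 114, 125, 152, 181, 196, 200, 201, 200, 199, 198, 198, 199, 200, 201, 200, 200, 199, 199, 200, 200, 199, 196, 186, 163, 132, 113, 112, 111, 112, 111]
34 
[... 1819 characters left out ...]
, 83, 83, 83, 85, 84, 84, 84, 85, 84, 84, 85, 83, 83, 84, 82, 84, 84, 83, 84, 84]
58 [87, 86, 86, 86, 87, 87, 87, 87, 87, 88, 86, 88, 87, 87, 88, 87, 87, 87, 88, 88, 87, 86, 88, 88, 88, 88, 88, 88, 88, 89, 88, 88]
130 [(np.int64(309),), (np.int64(337),)]
140 [(np.int64(310),), (np.int64(336),)]
155 [(np.int64(306),), (np.int64(342),)]
160 [(np.int64(305),), (np.int64(342),)]
165 [(np.int64(306),), (np.int64(341),)]
(323, 162) [622.6 -56.9  71.7] [622.8 -58.1  65. ] [623.1 -59.4  58. ]
(323, 167) [625.4 -73.9   6.6] [623.3 -62.   65. ] [623.6 -63.4  58. ]
(323, 28) [611.1  34.7  65.6] [611.   34.8  65. ] [610.9  36.3  58. ]
(323, 36) [611.6  30.4  62.5] [611.7  29.9  65. ] [611.6  31.2  58. ]
```

```bash
python3 -m pendant '[[0.2,0,-2.5,0,0],[0,0,-3,0,0],[0,0,-3,0,0],[0,0,-2.5,0,0],[0,0,0,0,0],[0,0,0,0,0]]'
python3 -m pendant '[[0,0.5,0,0,0],[-0.1,0.3,0,0,0],[0,0.2,0,0,0],[0,0.2,0,0,0],[0,0.2,0,0,0],[0,0,0,0,0]]'
```

```text
t: 2.23
eef_pos: [626.2, -86.0, 58.9]
orientation: [-0.001, 0.663, 0.749, -0.001]
contact_force: [0.1, 0.3, 0.9]
gripper_width: -0.1
finger_force: 0.0
t: 2.73
eef_pos: [626.5, -70.6, 60.1]
orientation: [0.0, 0.662, 0.75, 0.0]
contact_force: [-0.0, -0.1, -0.7]
gripper_width: -0.1
finger_force: 0.0
```

```bash
python3 -m pendant '[[0,0.2,0,0,0],[-0.05,0.2,0,0,0],[0,0.2,0,0,0],[-0.05,0.2,0,0,0],[0,0.2,0,0,0],[0,0,0,0,0]]'
python3 -m pendant '[[0,0.2,0,0,0],[-0.05,0.2,0,0,0],[0,0.1,0,0,0],[0,0.1,0,0,0]]'
```

```text
t: 3.23
eef_pos: [625.2, -61.1, 59.7]
orientation: [0.0, 0.662, 0.749, -0.0]
contact_force: [-0.8, -3.6, 3.0]
gripper_width: -0.3
finger_force: 1.8
t: 3.57
eef_pos: [624.6, -55.0, 59.4]
orientation: [0.0, 0.662, 0.749, -0.0]
contact_force: [-0.6, -4.3, 2.8]
gripper_width: -0.0
finger_force: 2.0
```

```bash
python3 -m pendant '[[-0.05,0.1,0,0,0],[0,0.1,0,0,0],[0,0.1,0,0,0],[-0.05,0.1,0,0,0],[0,0,0,0,0]]'
python3 - <<'E'
from h import *
w=grab('wrist');cv2.imwrite('pics/w2.png',cv2.resize(w['color'][0:250,200:440],None,fx=2.4,fy=2.4,interpolation=cv2.INTER_CUBIC))
E
```

```text
t: 3.98
eef_pos: [624.0, -50.8, 59.4]
orientation: [0.0, 0.662, 0.749, 0.0]
contact_force: [0.4, -2.6, 2.8]
gripper_width: -0.2
finger_force: 1.7
```

View pics/w2.png

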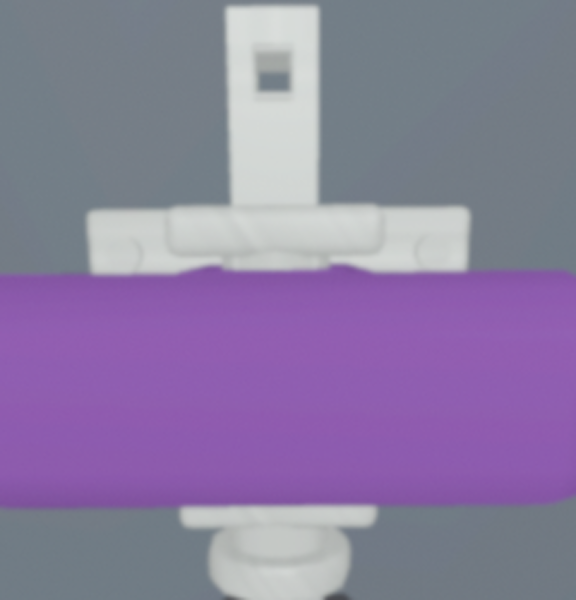

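The crop shows the square hole at crop (273,72) in the bar, which now stands well out, and the head nearly at the -y cheek. I continue gently.

```bash
python3 -m pendant '[[0,0.05,0,0,0],[0,0.05,0,0,0],[0,0.05,0,0,0],[0,0.05,0,0,0],[-0.05,0.05,0,0,0],[0,0.05,0,0,0]]'
python3 -m pendant '[[0,0.05,0,0,0],[0,0.05,0,0,0],[0,0.05,0,0,0],[0,0.05,0,0,0]]'
python3 -m pendant '[[0,0.05,0,0,0],[0,0.05,0,0,0],[0,0,0,0,0]]'
```

```text
t: 4.53
eef_pos: [623.5, -48.1, 59.4]
orientation: [0.0, 0.662, 0.749, 0.0]
contact_force: [1.6, -4.6, 2.8]
gripper_width: -0.0
finger_force: 2.0
t: 4.87
eef_pos: [623.3, -46.1, 59.4]
orientation: [0.0, 0.662, 0.749, 0.0]
contact_force: [1.6, -3.9, 2.9]
gripper_width: 0.2
finger_force: 2.0
t: 5.12
eef_pos: [623.2, -45.3, 59.4]
orientation: [0.0, 0.662, 0.749, -0.0]
contact_force: [1.8, -4.8, 2.4]
gripper_width: -0.3
finger_force: 2.4
```

```bash
python3 -m pendant '[[0,0.05,0,0,0],[0,0.05,0,0,0],[0,0,0,0,0]]'
python3 -m pendant '[[0,0.05,0,0,0],[0,0.05,0,0,0],[0,0,0,0,0]]'
python3 - <<'E'
from h import *
w=grab('wrist');cv2.imwrite('pics/w3.png',cv2.resize(w['color'][0:250,240:400],None,fx=2.4,fy=2.4,interpolation=cv2.INTER_CUBIC))
E
```

```text
t: 5.37
eef_pos: [623.2, -45.3, 59.5]
orientation: [0.001, 0.662, 0.749, -0.001]
contact_force: [1.3, -7.0, 2.2]
gripper_width: 0.0
finger_force: 3.4
t: 5.62
eef_pos: [623.2, -45.3, 59.5]
orientation: [0.001, 0.662, 0.749, -0.001]
contact_force: [2.4, -8.8, 2.6]
gripper_width: 0.2
finger_force: 4.5
```

View pics/w3.png

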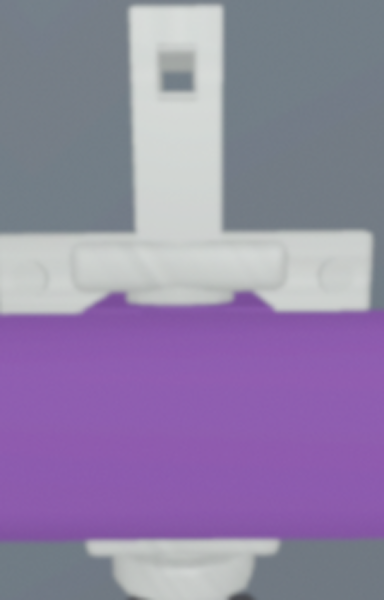

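The pin has stalled at its stop: the position is frozen and the force is rising to 9 N. The crop shows the hole at (177,72). I back off and measure it.

```bash
python3 -m pendant '[[0.1,-1,0,0,0],[0.2,-1.5,0,0,0],[0,0,2.5,0,0],[0,0,3.5,-0.5,0],[0,0,3.5,-0.5,0],[0,0,3,-0.3,55],[0,0,0,0,55],[0,0,0,0,55]]'
python3 - <<'E'
from h import *
w=load('wrist');print('hole old',ray(w,313.8,30,65).round(1))
w=grab('wrist')
g=w['color'].min(2);hsv=cv2.cvtColor(w['color'],cv2.COLOR_BGR2HSV)
k=cv2.inRange(hsv,(0,90,0),(180,255,45))
P=pts(w);o=observe();print(o['eef_pos'],w['camera_from_world'].round(3).tolist())
# bar: light pixels at z 60..70 beyond the +y cheek
m=(g>130)&(P[...,2]>56)&(P[...,2]<74)&(P[...,1]>31);ys,xs=np.where(m);print(xs.min(),xs.max(),ys.min(),ys.max())
cv2.imwrite('pics/w4.png',w['color'])
E
```

```text
t: 6.33
eef_pos: [627.0, -68.3, 186.7]
orientation: [0.001, 0.711, 0.703, 0.002]
contact_force: [-0.9, 0.5, -0.5]
gripper_width: 35.9
finger_force: 0.0
hole old [608.5  52.2  65. ]
[625.90916281 -68.11136945 184.07089053] [[1.0, -0.012, 0.005, -628.252], [0.013, 0.957, -0.291, 81.245], [-0.001, 0.291, 0.957, -308.128], [0.0, 0.0, 0.0, 1.0]]
143 306 17 66
```

View pics/w4.png

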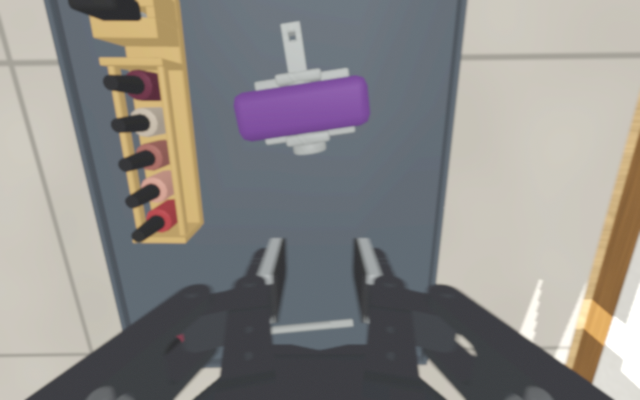

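The pin is home, with the head flush at (310,147). The hole shows at (292,36) and the grip at (105,8). I move over the clip.

```bash
python3 -m pendant '[[-2.5,2.4,0,0,70],[-2.5,2.4,0,0,70],[-2.5,2.4,0,0,70],[-2.5,2.4,0,0,70],[-2.5,2.4,-1,0,70],[-2.2,2.1,-2,0,70],[0,0,0,0,70],[0,0,0,0,70]]'
python3 - <<'E'
from h import *
w=load('wrist');print('hole',ray(w,292,36,65).round(1))
w=grab('wrist');P=pts(w);o=observe();print(o['eef_pos'],o['orientation'].round(3))
cv2.imwrite('pics/w5.png',w['color'])
k=(w['color'].max(2)<70)&(P[...,2]>62)&(P[...,2]<100)&(abs(P[...,0]-480)<30)&(abs(P[...,1]-74)<22)
print(k.sum(),np.percentile(P[k],[2,50,98],axis=0).round(1).tolist())
t=k&(P[...,2]>88);c=max(cv2.findContours(t.astype(np.uint8),cv2.RETR_EXTERNAL,cv2.CHAIN_APPROX_NONE)[0],key=cv2.contourArea)[:,0]
print(cv2.minAreaRect(np.array([ray(w,u,v,92)[:2] for u,v in c],np.float32)))
hsv=cv2.cvtColor(w['color'],cv2.COLOR_BGR2HSV)
b=(hsv[...,0]>8)&(hsv[...,0]<28)&(hsv[...,1]>80)&(abs(P[...,2]-59)<5)
b=b&(P[...,1]>50);print('block',np.percentile(P[b],[1,50,99],axis=0).round(1).tolist())
E
```

```text
t: 7.05
eef_pos: [475.1, 73.8, 149.7]
orientation: [-0.003, 0.711, 0.704, -0.003]
contact_force: [0.4, -0.2, -0.2]
gripper_width: 59.6
finger_force: 0.0
hole [608.2  51.9  65. ]
[477.52269078  73.0712654  151.79928706] [-0.002  0.711  0.703 -0.002]
1140 [[467.3, 66.9, 69.6], [480.4, 76.3, 91.3], [493.7, 79.1, 93.1]]
((480.4406433105469, 73.38963317871094), (13.480352401733398, 27.46250343322754), 89.61847686767578)
block [[455.9, 55.2, 55.1], [480.0, 81.0, 58.0], [504.5, 90.0, 62.9]]
```

View pics/w5.png

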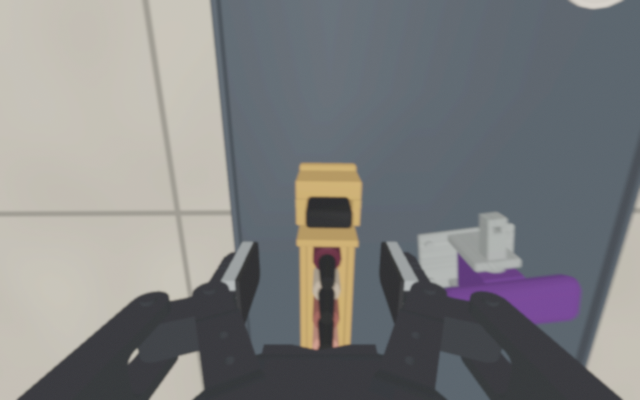

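The clip grip at (328,212) is centred between the fingers, with free space on both sides. I descend and grasp.

```bash
python3 -m pendant '[[0.2,0,-2.5,0,70],[0,0,-2.5,0,70],[0,0,-1.5,0,70],[0,0,-1,0,70],[0,0,0,0,70],[0,0,0,0,70]]'
```

```text
t: 7.6
eef_pos: [482.0, 72.3, 79.5]
orientation: [-0.0, 0.712, 0.702, -0.0]
contact_force: [-0.3, -1.2, -0.1]
gripper_width: 59.9
finger_force: 0.0
```

```bash
python3 -m pendant '[[0,0,-0.5,0,70],[0,0,-0.4,0,60],[0,0,0,0,50],[0,0,0,0,0],[0,0,0,0,0],[0,0,0,0,0],[0,0,0,0,0],[0,0,0,0,0]]'
```

```text
t: 8.27
eef_pos: [481.5, 72.9, 70.9]
orientation: [0.0, 0.711, 0.703, 0.0]
contact_force: [-0.6, 0.3, 1.8]
gripper_width: 30.9
finger_force: 59.5
```

```bash
python3 -m pendant '[[0,0,0.5,0,0],[0,0,1,0,0],[0,0,2,0,0],[0,0,2.5,0,0],[0,0,2.5,0,0],[0,0,0,0,0],[0,0,0,0,0]]'
python3 - <<'E'
from h import *
o=observe();print(o['eef_pos'],o['gripper_width'])
w=grab('wrist');cv2.imwrite('pics/w6.png',w['color'][100:320,180:520].repeat(2,0).repeat(2,1))
E
```

```text
t: 8.85
eef_pos: [482.5, 72.9, 157.9]
orientation: [0.002, 0.711, 0.703, 0.002]
contact_force: [0.5, 0.2, -0.9]
gripper_width: 31.0
finger_force: 59.4
[482.48413951  72.91738942 157.92946502] 31.02935286712237
```

View pics/w6.png

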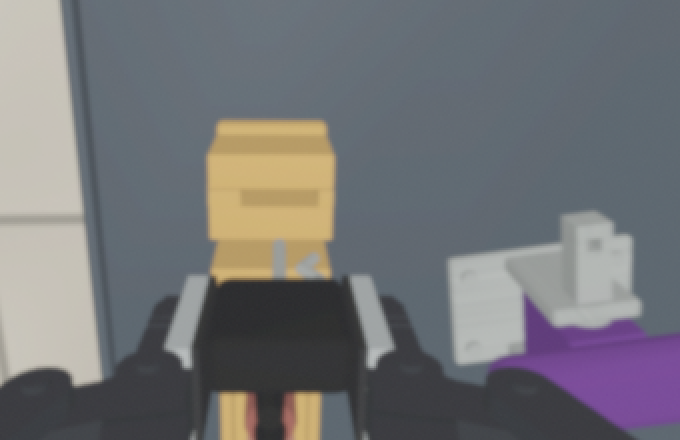

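The clip is in hand and upright, with its leg tip at full-frame (319.5,221) and the bow on its +x side. No viewings remain, so I measure numerically from here.

```bash
python3 - <<'E'
from h import *
w=load('wrist');o=observe();g=w['color'].astype(int)
print('tip',ray(w,319.5,221,107).round(1))
for v in range(216,242,2):print(v,g[v,308:348].min(1).tolist())
P=pts(w);print(P[226:238:3,319].round(0).tolist())
# hole in this view: dark spot near px (477,222)
print('hole',ray(w,180+595/2,100+244/2,65).round(1), w['camera_from_world'].round(3).tolist())
b=g[215:232,465:492].min(2)
print(b.tolist())
E
```

```text
tip [482.6  72.1 107. ]
216 [120, 119, 119, 119, 120, 120, 119, 120, 120, 120, 120, 120, 119, 120, 120, 119, 119, 119, 119, 120, 119, 120, 119, 120, 119, 119, 119, 120, 119, 119, 120, 120, 120, 119, 120, 119, 118, 115, 113, 113]
218 [118, 118, 118, 118, 118, 118, 119, 118, 120, 122, 125, 128, 127, 124, 120, 118, 118, 118, 118, 117, 118, 118, 118, 118, 118, 118, 118, 118, 118, 118, 118, 118, 118, 119, 119, 118, 117, 116, 113, 113]
220 [106, 107, 107, 107, 107, 107, 107, 111, 122, 136, 146, 150, 148, 141, 126, 113, 107, 108, 106, 107, 106, 107, 107, 107, 108, 106, 107, 107, 106, 107, 107, 107, 108, 110, 111, 113, 114, 113, 113, 101]
222 [103, 102, 103, 103, 103, 103, 104, 113, 130, 146, 153, 154, 154, 149, 136, 116, 105, 103, 103, 103, 102, 102, 103, 101, 103, 102, 102, 102, 103, 103, 103, 102, 103, 104, 107, 111, 103, 98, 98, 96]
224 [103, 103, 102, 103, 103, 103, 105, 114, 132, 147, 153, 155, 154, 150, 138, 118, 105, 102, 102, 103, 102, 102, 102, 102, 103, 102, 103, 104, 105, 105, 104, 103, 103, 104, 106, 111, 108, 99, 96, 97]
226 [102, 103, 103, 102, 102, 103, 104, 114, 132, 147, 15
[... 3396 characters left out ...]
172, 174, 177], [144, 146, 152, 163, 172, 177, 179, 178, 177, 176, 177, 177, 176, 175, 176, 177, 179, 179, 179, 178, 176, 174, 173, 174, 175, 176, 177], [144, 146, 153, 163, 173, 178, 179, 179, 179, 178, 178, 178, 178, 178, 179, 179, 180, 180, 180, 179, 178, 177, 176, 176, 176, 177, 178], [144, 146, 153, 163, 173, 177, 179, 179, 179, 179, 180, 179, 179, 179, 180, 179, 180, 180, 180, 180, 179, 179, 178, 178, 178, 179, 179], [144, 146, 153, 164, 173, 178, 180, 180, 180, 180, 179, 180, 180, 180, 180, 180, 180, 180, 179, 180, 180, 180, 179, 179, 179, 179, 179], [144, 147, 153, 164, 173, 178, 180, 180, 179, 180, 180, 180, 180, 180, 180, 180, 179, 180, 180, 180, 180, 179, 179, 179, 179, 180, 180]]
```

```bash
python3 -m pendant '[[2,-0.3,0,0.5,0],[3,-0.5,0,0.5,0],[3,-0.5,0,0.35,0],[2.5,-0.4,0,0,0],[1.5,-0.2,-0.5,0,0],[0.6,-0.1,-0.5,0,0],[0,0,0,0,0],[0,0,0,0,0],[0,0,0,0,0]]'
python3 - <<'E'
from h import *
o=observe();q=o['orientation'];print(o['eef_pos'],np.degrees(2*np.arctan2(q[2],q[1])),o['contact_force'])
w=grab('wrist');g=w['color'].astype(int).min(2);P=pts(w)
np.set_printoptions(linewidth=250)
for v in range(206,242,2):print(v,g[v,300:346])
print(P[200:240:4,319].round(0).tolist());print(P[200:240:4,306].round(0).tolist())
cv2.imwrite('pics/w7.png',w['color'])
E
```

```text
t: 9.65
eef_pos: [605.9, 53.1, 144.7]
orientation: [-0.001, 0.66, 0.751, -0.001]
contact_force: [0.2, -0.6, 0.1]
gripper_width: 31.1
finger_force: 59.5
[605.86650208  53.1444187  144.69619798] 97.40422917726505 [ 0.15683167 -0.5885811   0.12693292]
206 [107 106 107 107 106 107 107 106 107 107 106 108 113 133 163 184 191 191 190 183 173 165 163 163 163 163 166 176 188 191 192 190 182 160 130 110 106 107 107 106 106 107 107 107 107 106]
208 [106 106 106 108 107 107 108 107 107 107 107 107 114 134 164 185 192 193 191 185 175 169 167 167 167 166 169 178 188 193 193 191 184 163 131 110 107 106 107 107 107 106 106 106 106 107]
210 [124 125 125 125 125 125 125 125 125 126 125 125 130 144 167 185 191 192 191 187 180 176 175 175 175 174 177 183 190 192 192 190 183 166 143 129 128 127 127 127 127 127 128 128 128 128]
212 [176 176 176 176 176 177 176 176 176 176 177 176 177 179 185 190 191 192 192 191 190 188 188 188 188 189 189 190 192 192 192 192 190 185 181 179 179 179 179 180 179 180 180 180 181 181]
214 [191 192 192 191 189 186 184 183 184 184 183 184 184 185 188 191 193 192 193 193 192 19
[... 2245 characters left out ...]
 149 154 157 151 146 144 144 145 146 151 159 166 168 169 168 167 165 161 158 155 154 155 153 149 142 137 134 135 135 137 138 143 151]
240 [77 73 73 72 72 71 72 73 72 72 73 72 72 74 77 76 75 73 72 73 72 73 75 79 81 82 81 82 81 81 80 78 76 74 74 74 71 68 66 64 65 66 65 66 72 77]
[[604.0, 57.0, 65.0], [605.0, 54.0, 64.0], [605.0, 51.0, 65.0], [606.0, 48.0, 66.0], [606.0, 45.0, 65.0], [605.0, 54.0, 97.0], [605.0, 54.0, 103.0], [605.0, 54.0, 110.0], [605.0, 54.0, 116.0], [605.0, 54.0, 121.0]]
[[595.0, 37.0, 6.0], [595.0, 33.0, 6.0], [596.0, 29.0, 6.0], [596.0, 27.0, 11.0], [597.0, 26.0, 17.0], [597.0, 25.0, 26.0], [597.0, 26.0, 37.0], [598.0, 25.0, 44.0], [598.0, 26.0, 53.0], [598.0, 26.0, 61.0]]
```

```bash
cat > m.py <<'E'
from h import *
def hole(w,win):
    u0,u1,v0,v1=win
    g=w['color'].astype(int).min(2)[v0:v1,u0:u1]
    m=((g<182)&(g>100)).astype(np.uint8)
    for c in cv2.findContours(m,cv2.RETR_EXTERNAL,cv2.CHAIN_APPROX_NONE)[0]:
        x,y,ww,hh=cv2.boundingRect(c)
        if ww*hh>20: print('box',x+u0,y+v0,ww,hh)
E
python3 - <<'E'
from m import *
np.set_printoptions(linewidth=250)
w=load('wrist');g=w['color'].astype(int).min(2)
for v in range(180,212,2):print(v,g[v,308:340])
hole(w,(316,332,185,214))
T=np.linalg.inv(w['camera_from_world'])
for z in(92,94,96):print(z,'tip front',ray(w,319,219,z).round(1))
E
```

```text
180 [109 110 109 109 109 109 109 108 109 109 109 110 109 109 110 109 109 109 108 109 109 110 108 110 109 109 109 109 110 109 110 109]
182 [109 109 109 109 109 109 109 109 109 109 109 109 109 108 109 109 110 109 109 109 109 109 109 109 109 110 109 109 109 110 109 108]
184 [108 109 109 109 109 109 109 109 109 109 109 109 109 109 109 109 109 109 109 109 109 109 109 109 109 109 108 109 108 109 109 109]
186 [110 110 110 109 110 109 109 109 108 109 109 109 109 108 109 109 110 109 109 109 109 109 109 110 109 109 108 109 109 108 109 109]
188 [109 109 109 110 110 110 109 110 109 110 111 110 111 110 110 111 110 110 110 111 110 110 111 110 109 110 109 109 108 109 109 109]
190 [109 109 110 109 110 114 124 133 137 138 138 138 138 137 137 137 138 138 138 138 138 138 137 136 128 118 111 109 109 109 108 109]
192 [109 110 109 109 112 122 142 158 165 165 165 165 165 165 164 164 166 165 165 166 166 165 165 162 153 133 116 109 108 109 109 109]
194 [109 109 109 109 111 125 146 163 169 170 169 170 170 170 169 170 170 170 170 169 170 170 169 168 160 142 121 109 106 106 107 107]
196 [108 108 107 107 113 132
[... 476 characters left out ...]
83 163 131 111 106 106 107 107]
204 [107 106 107 108 113 134 164 183 190 191 189 181 168 157 154 154 154 155 160 174 186 191 191 189 181 161 130 110 108 106 106 106]
206 [107 107 106 108 113 133 163 184 191 191 190 183 173 165 163 163 163 163 166 176 188 191 192 190 182 160 130 110 106 107 107 106]
208 [107 107 107 107 114 134 164 185 192 193 191 185 175 169 167 167 167 166 169 178 188 193 193 191 184 163 131 110 107 106 107 107]
210 [125 126 125 125 130 144 167 185 191 192 191 187 180 176 175 175 175 174 177 183 190 192 192 190 183 166 143 129 128 127 127 127]
box 319 203 9 8
box 316 185 16 11
92 tip front [605.1  53.   92. ]
94 tip front [605.   53.8  94. ]
96 tip front [604.9  54.5  96. ]
```

```bash
python3 - <<'E'
from m import *
w=load('wrist')
for v in (197,203,207,211):print(v,ray(w,323.2,v,65).round(1))
print(ray(w,313.8,205,65).round(1),ray(w,333.2,205,65).round(1),'bar edges')
E
```

```text
197 [607.2  59.9  65. ]
203 [607.8  55.4  65. ]
207 [608.2  52.3  65. ]
211 [608.6  49.2  65. ]
[601.2  53.   65. ] [615.3  54.8  65. ] bar edges
```

```bash
python3 -m pendant '[[0.3,0,-0.5,0,0],[0,0,-1,0,0],[0,0,-0.6,0,0],[0,0,0,0,0],[0,0,0,0,0],[0,0,0,0,0]]'
python3 - <<'E'
from m import *
np.set_printoptions(linewidth=250)
o=observe();print(o['eef_pos'],o['contact_force'])
w=grab('wrist');g=w['color'].astype(int).min(2);P=pts(w)
for v in range(206,240,2):print(v,g[v,300:340])
print(P[206:240:3,319].round(1).tolist())
E
```

```text
t: 10.2
eef_pos: [610.1, 52.9, 124.2]
orientation: [-0.0, 0.66, 0.751, -0.0]
contact_force: [-0.3, 0.2, -0.2]
gripper_width: 30.8
finger_force: 59.5
[610.05979574  52.88241768 124.18709947] [-0.29042309  0.22967071 -0.24097086]
206 [108 108 108 109 109 116 138 167 187 194 195 194 193 193 192 192 194 194 195 195 194 193 193 193 194 193 191 183 163 131 111 109 108 108 108 107 108 108 108 108]
208 [108 108 107 108 109 115 137 167 187 194 195 194 193 192 192 192 194 194 195 195 194 194 193 193 193 193 191 183 162 131 111 109 108 108 108 108 108 108 108 108]
210 [107 108 108 108 109 114 136 166 186 194 194 194 193 193 192 193 193 194 194 194 194 194 194 194 193 193 191 182 161 130 112 108 107 108 108 108 108 107 108 109]
212 [107 108 108 107 108 114 134 164 185 191 193 193 191 186 176 171 170 170 169 170 171 177 186 191 192 192 190 181 160 129 111 108 108 109 108 108 109 108 107 108]
214 [108 108 108 109 109 114 132 162 184 191 192 192 190 181 169 163 163 163 163 164 165 171 182 190 192 192 190 181 158 128 111 108 109 108 108 108 108 107 109 108]
216 [111 110 110 111 111 115 133 164 185 1
[... 1503 characters left out ...]
5 195 195 193 188 178 171 169 170 169 170 174 184 192 194 193 190 185 182 182 181 179 177 175 173 170 168 169 172]
236 [169 169 169 169 168 169 171 179 189 193 194 194 195 194 192 187 177 170 168 169 168 169 174 183 191 194 193 189 183 179 178 180 180 181 180 179 177 174 171 170]
238 [146 147 147 146 146 146 149 155 164 169 170 170 170 170 168 163 154 147 146 146 147 147 153 161 167 169 168 165 158 151 149 150 152 155 156 154 149 144 140 137]
[[608.5, 59.5, 65.4], [608.8, 57.2, 64.8], [611.8, 33.9, 6.0], [609.7, 49.8, 56.1], [609.7, 50.2, 63.0], [609.2, 54.1, 78.4], [609.3, 53.3, 81.5], [609.3, 53.2, 85.9], [609.2, 54.0, 92.3], [609.2, 53.6, 95.9], [609.2, 54.0, 100.8], [608.6, 58.6, 114.8]]
```

```bash
python3 - <<'E'
from m import *
w=load('wrist');P=pts(w)
for v in (211.3,215,219.5):print(v,'hole',ray(w,317.5,v,65).round(1))
print('bar end edge',ray(w,317.5,203,65).round(1)); g=w['color'].astype(int).min(2);print(g[192:212,317].tolist())
for z in(71,73,75,77):print(z,'tip front',ray(w,318.8,219.3,z).round(1))
s=P[221:236,317:321].reshape(-1,3);s=s[abs(s[:,1]-54)<3];print(s.mean(0))
E
```

```text
211.3 hole [608.   55.6  65. ]
215 hole [608.3  52.9  65. ]
219.5 hole [608.7  49.7  65. ]
bar end edge [607.2  61.3  65. ]
[112, 110, 111, 111, 122, 143, 160, 168, 169, 169, 173, 181, 189, 194, 194, 195, 194, 194, 194, 188]
71 tip front [609.3  52.3  71. ]
73 tip front [609.2  53.1  73. ]
75 tip front [609.1  53.9  75. ]
77 tip front [609.   54.6  77. ]
[608.95484618  53.53333831  88.17524522]
```

```bash
python3 -m pendant '[[-0.07,0.06,-0.3,0,0],[0,0,-0.4,0,0],[0,0,0,0,0],[0,0,0,0,0]]'
python3 -m pendant '[[0,0,-0.2,0,0],[0,0,-0.2,0,0],[0,0,0,0,0],[0,0,0,0,0]]'
python3 - <<'E'
from m import *
o=observe();print(o['eef_pos'],o['contact_force'])
w=grab('wrist');g=w['color'].astype(int).min(2);P=pts(w)
np.set_printoptions(linewidth=250)
for v in range(204,240,2):print(v,g[v,300:340])
E
```

```text
t: 10.58
eef_pos: [609.2, 53.5, 116.8]
orientation: [-0.0, 0.66, 0.751, -0.0]
contact_force: [-0.1, -1.2, -0.4]
gripper_width: 31.0
finger_force: 59.5
t: 10.92
eef_pos: [609.4, 53.5, 113.1]
orientation: [-0.0, 0.66, 0.751, -0.0]
contact_force: [0.0, 0.0, -0.2]
gripper_width: 30.6
finger_force: 59.5
[609.37747616  53.48402748 113.09526986] [ 0.04781729  0.03202418 -0.20771185]
204 [112 112 112 111 111 112 116 133 152 164 167 167 167 166 166 166 166 166 167 167 167 167 167 167 167 167 167 164 156 139 120 110 109 109 109 110 109 109 110 110]
206 [112 111 110 110 110 111 119 138 159 169 171 172 171 171 171 170 170 171 171 171 172 172 172 171 172 172 171 169 161 145 123 112 109 109 110 109 109 110 110 110]
208 [110 110 109 110 110 112 122 144 164 171 172 173 172 172 171 171 171 172 172 173 173 172 172 172 173 172 172 172 166 150 126 112 110 109 109 110 109 109 110 109]
210 [110 110 109 110 110 115 131 159 180 187 188 188 187 186 186 186 186 187 188 189 188 187 187 186 187 187 187 185 181 165 134 113 109 109 110 110 110 110 110 110]
212 [110 109 109 110 111 115 135 167 188 195 196 196 196 
[... 1566 characters left out ...]
170 172 174 176 178 178 178 177 177]
232 [170 171 172 173 173 172 174 183 192 196 197 197 197 196 195 189 180 173 171 171 171 172 179 188 195 197 196 193 188 182 178 176 175 176 176 176 174 173 172 173]
234 [171 172 173 173 172 171 173 181 190 196 196 197 197 197 195 190 180 173 171 171 171 171 176 186 194 196 196 192 187 184 184 182 182 180 177 174 172 171 170 171]
236 [170 171 171 171 171 170 172 179 189 194 196 196 196 196 194 189 179 172 170 170 170 171 176 186 192 196 196 193 189 184 181 181 182 182 182 181 178 176 172 171]
238 [148 148 148 148 149 148 151 156 165 171 172 172 173 172 170 165 155 149 148 148 149 149 154 163 169 172 173 171 169 163 154 153 154 157 158 156 151 146 141 138]
```

```bash
python3 -m pendant '[[-0.03,0,-0.1,0,0],[0,0,-0.1,0,0],[0,0,0,0,0],[0,0,0,0,0]]'
python3 -m pendant '[[0,0,-0.1,0,0],[0,0,-0.1,0,0],[0,0,0,0,0],[0,0,0,0,0]]'
```

```text
t: 11.3
eef_pos: [609.1, 53.4, 111.2]
orientation: [-0.0, 0.66, 0.751, -0.0]
contact_force: [0.5, 0.1, 0.7]
gripper_width: 30.8
finger_force: 59.5
t: 11.63
eef_pos: [609.1, 53.5, 109.2]
orientation: [-0.0, 0.66, 0.751, -0.0]
contact_force: [-0.1, 0.3, -0.8]
gripper_width: 30.9
finger_force: 59.5
```

```bash
python3 -m pendant '[[0,0,-0.15,0,0],[0,0,-0.15,0,0],[0,0,-0.1,0,0],[0,0,0,0,0],[0,0,0,0,0]]'
python3 -m pendant '[[0,0,-0.1,0,0],[0,0,-0.1,0,0],[0,0,-0.1,0,0],[0,0,0,0,0]]'
python3 -m pendant '[[0,0,-0.1,0,0],[0,0,-0.1,0,0],[0,0,-0.1,0,0],[0,0,0,0,0]]'
```

```text
t: 12.05
eef_pos: [609.1, 53.5, 105.1]
orientation: [-0.0, 0.66, 0.751, -0.0]
contact_force: [0.8, 0.1, -0.6]
gripper_width: 30.9
finger_force: 59.5
t: 12.38
eef_pos: [609.0, 53.5, 102.0]
orientation: [-0.0, 0.66, 0.751, -0.0]
contact_force: [-1.0, -0.4, -0.7]
gripper_width: 31.1
finger_force: 59.5
t: 12.72
eef_pos: [609.2, 53.5, 99.2]
orientation: [0.0, 0.66, 0.751, 0.0]
contact_force: [-0.4, -1.5, -0.3]
gripper_width: 31.1
finger_force: 59.5
```

```bash
python3 -m pendant '[[0,0,-0.1,0,0],[0,0,-0.1,0,0],[0,0,-0.1,0,0],[0,0,0,0,0]]'
python3 -m pendant '[[0,0,-0.1,0,0],[0,0,-0.1,0,0],[0,0,0,0,0]]'
python3 -m pendant '[[0,0,-0.1,0,0],[0,0,-0.1,0,0],[0,0,0,0,0]]'
```

```text
t: 13.05
eef_pos: [609.6, 53.5, 97.2]
orientation: [0.001, 0.66, 0.751, 0.0]
contact_force: [-0.6, 0.6, 2.9]
gripper_width: 31.0
finger_force: 60.0
t: 13.3
eef_pos: [609.3, 53.5, 93.9]
orientation: [0.0, 0.66, 0.751, 0.0]
contact_force: [1.3, 0.0, -1.1]
gripper_width: 30.9
finger_force: 59.4
t: 13.55
eef_pos: [609.3, 53.5, 91.8]
orientation: [0.0, 0.66, 0.751, 0.0]
contact_force: [2.2, 0.7, -0.7]
gripper_width: 31.0
finger_force: 59.5
```

```bash
python3 -m pendant '[[0,0,-0.1,0,0],[0,0,-0.1,0,0],[0,0,-0.1,0,0],[0,0,0,0,0]]'
python3 -m pendant '[[0,0,-0.1,0,0],[0,0,-0.1,0,0],[0,0,-0.1,0,0],[0,0,0,0,0]]'
python3 -m pendant '[[0,0,-0.1,0,0],[0,0,-0.1,0,0],[0,0,-0.1,0,0],[0,0,0,0,0]]'
```

```text
t: 13.88
eef_pos: [609.2, 53.5, 89.1]
orientation: [0.0, 0.66, 0.751, 0.0]
contact_force: [1.0, 0.6, -2.0]
gripper_width: 31.0
finger_force: 59.5
t: 14.22
eef_pos: [609.1, 53.4, 86.0]
orientation: [-0.0, 0.66, 0.751, -0.0]
contact_force: [2.4, 0.0, -0.8]
gripper_width: 31.1
finger_force: 59.5
t: 14.55
eef_pos: [609.0, 53.4, 82.9]
orientation: [-0.0, 0.66, 0.751, -0.0]
contact_force: [2.6, -0.0, -1.4]
gripper_width: 31.1
finger_force: 59.5
```

```bash
python3 -m pendant '[[0,0,-0.1,0,0],[0,0,-0.1,0,0],[0,0,0,0,0]]'
python3 -m pendant '[[0,0,-0.1,0,0],[0,0,-0.1,0,0],[0,0,0,0,0]]'
python3 -m pendant '[[0,0,-0.1,0,0],[0,0,-0.1,0,0],[0,0,0,0,0]]'
```

```text
t: 14.8
eef_pos: [608.6, 53.4, 80.7]
orientation: [-0.001, 0.66, 0.751, -0.001]
contact_force: [1.3, 0.8, -1.8]
gripper_width: 31.1
finger_force: 59.5
t: 15.05
eef_pos: [608.3, 53.4, 78.7]
orientation: [-0.001, 0.66, 0.751, -0.001]
contact_force: [-0.3, 0.1, -1.4]
gripper_width: 31.1
finger_force: 59.5
t: 15.3
eef_pos: [608.9, 53.4, 77.8]
orientation: [-0.0, 0.66, 0.751, -0.0]
contact_force: [-1.3, 0.6, 2.7]
gripper_width: 30.8
finger_force: 59.9
```

```bash
python3 -m pendant '[[0,0,-0.1,0,0],[0,0,-0.1,0,0],[0,0,0,0,0]]'
python3 -m pendant '[[0,0,-0.1,0,0],[0,0,-0.1,0,0],[0,0,0,0,0]]'
```

```text
t: 15.55
eef_pos: [609.1, 53.5, 77.4]
orientation: [0.0, 0.66, 0.751, 0.0]
contact_force: [-4.6, -0.2, 9.0]
gripper_width: 31.1
finger_force: 60.7
t: 15.8
eef_pos: [609.3, 53.5, 77.1]
orientation: [0.001, 0.66, 0.751, 0.0]
contact_force: [-6.4, 0.8, 14.4]
gripper_width: 30.8
finger_force: 61.4
```

```bash
python3 -m pendant '[[0,0,0.2,0,0],[0,0,0.2,0,0],[0,0,0,0,0]]'
python3 - <<'E'
from m import *
o=observe();w=grab('wrist');P=pts(w)
k=(w['color'].max(2)<70)&(abs(P[...,0]-608)<14)&(abs(P[...,1]-52)<10)&(P[...,2]>70)&(P[...,2]<115)
print(k.sum(),np.percentile(P[k],[5,50,95],axis=0).round(1).tolist(),o['contact_force'])
s=grab('scene');Q=pts(s)
k=(s['color'].max(2)<80)&(abs(Q[...,0]-608)<25)&(abs(Q[...,1]-52)<20)&(Q[...,2]>40)&(Q[...,2]<115)
print(k.sum(),np.percentile(Q[k],[3,50,97],axis=0).round(1).tolist())
E
```

```text
t: 16.05
eef_pos: [609.5, 53.5, 77.7]
orientation: [0.0, 0.66, 0.751, 0.0]
contact_force: [1.2, 0.2, 3.3]
gripper_width: 30.7
finger_force: 59.9
3438 [[595.3, 48.6, 73.7], [607.9, 58.0, 96.8], [620.5, 60.8, 99.4]] [1.18250812 0.17356226 3.3204303 ]
313 [[591.6, 42.6, 70.0], [601.7, 59.6, 95.7], [631.3, 63.4, 113.5]]
```

The grip top is at 99 mm, so the clip is fully seated. I release it and retreat.

```bash
python3 -m pendant '[[0,0,0.1,0,20],[0,0,0,0,60],[0,0,0,0,60],[0,0,0,0,60],[0,0,0,0,60],[0,0,0,0,60]]'
python3 -m pendant '[[0,0,0.5,0,60],[0,0,1.5,0,60],[0,0,3,0,60],[0,0,3,0,60],[0,0,3,0,60],[0,1,2,0,60],[0,0,0,0,60],[0,0,0,0,60],[0,0,0,0,60]]'
python3 - <<'E'
from m import *
w=grab('wrist');P=pts(w)
k=(w['color'].max(2)<70)&(abs(P[...,0]-608)<24)&(abs(P[...,1]-52)<20)&(P[...,2]>65)&(P[...,2]<110)
t=k&(P[...,2]>95);print(k.sum(),np.percentile(P[t],[3,50,97],axis=0).round(1).tolist())
c=max(cv2.findContours(t.astype(np.uint8),0,1)[0],key=cv2.contourArea)[:,0]
print(cv2.minAreaRect(np.array([ray(w,u,v,99)[:2] for u,v in c],np.float32)))
s=grab('scene');Q=pts(s)
# bow / leg seen below the bar
k=(abs(Q[...,0]-608)<20)&(abs(Q[...,1]-54)<12)&(Q[...,2]>18)&(Q[...,2]<50);print('below bar',k.sum(),np.percentile(Q[k],[3,50,97],axis=0).round(1).tolist() if k.sum() else '')
k=(s['color'].max(2)<80)&(abs(Q[...,0]-608)<25)&(abs(Q[...,1]-54)<14)&(Q[...,2]>50)&(Q[...,2]<115);print('grip',k.sum(),np.percentile(Q[k],[3,50,97],axis=0).round(1).tolist())
a=load('top');b=grab('top');A=pts(b);hsv=cv2.cvtColor(b['color'],cv2.COLOR_BGR2HSV)
th=np.radians(7.4);L=(A[...,:2]-np.array([613.5,2.8]))@np.array([-np.sin(th),np.cos(th)]);X=(A[...,:2]-np.array([613.5,2.8]))@np.array([np.cos(th),np.sin(th)])
h=(abs(X)<16)&(L<-20)&(L>-80)&(A[...,2]>50)&(A[...,2]<80);print('head y',np.percentile(L[h],[2,98]),h.sum())
E
```

```text
t: 16.65
eef_pos: [609.0, 53.4, 77.9]
orientation: [-0.0, 0.66, 0.751, -0.0]
contact_force: [-0.1, 0.1, 0.9]
gripper_width: 51.5
finger_force: 0.0
t: 17.4
eef_pos: [608.7, 63.4, 207.4]
orientation: [-0.0, 0.66, 0.751, -0.001]
contact_force: [-0.3, -0.3, -0.5]
gripper_width: 51.2
finger_force: 0.0
734 [[594.9, 47.8, 96.2], [608.1, 54.4, 98.7], [621.6, 60.2, 100.2]]
((608.1317749023438, 54.50745391845703), (28.548490524291992, 12.856807708740234), 9.949383735656738)
below bar 29 [[607.9, 52.2, 28.8], [611.9, 55.3, 38.8], [620.9, 57.1, 47.3]]
grip 282 [[596.3, 49.2, 68.7], [613.5, 59.6, 89.7], [625.9, 62.6, 100.0]]
head y [-35.31629979 -20.10846035] 113
```

The grip sits at 65–99 mm, upright and square; the leg shows down to about 29 mm, and the head is flush. I hand in.

```bash
python3 -c "
from plant import finish_job;print(finish_job())"
```

```text
the job is handed in; nothing more can be done
None
```

The job is handed in, but no verdict came back. The last camera measurements show the pin home, with its head against the cheek. The clip is released and upright, its grip resting on the bar, its leg through the hole and the bow apparently snapped over. I never moved near the dish, cuticle pusher or bottle.

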